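Raise the bench-lane barrier and slide the parts tub through

ROBOT

A 7-joint arm with a two-finger parallel gripper is mounted at the origin on the work surface. World frame = base frame: x ahead of the robot, y to its left, z up, the work surface at z = 0. Lengths are in m, angles in rad, forces in N, time in s.
With the tool pointing down it reaches from about 0.4 to 0.9 m from the base axis. Payload 5.5 kg.
Tool frame: the origin (TCP) lies midway between the tips of the shut fingers; the grasp point (between the pads) lies 19 mm behind it (manip.grip_depth is the distance from the TCP to the grasp point, in m); z points along the fingers, y is the line along which they close (so a half turn about z gives the same grasp; the last joint's range is limited). The gripper opens to 92 mm and grips with 3 to 60 N. Pads are 19 mm wide; open, the fingers measure 130 mm over their backs; the gripper's body (75 mm by 190 mm) begins 47 mm behind the grasp point.
Start: joints at [-0.949, 0.501, -0.427, 1.55, 0.221, 1.138, -0.21], TCP at [0.228, 0.609, 0.227] pointing down, gripper open.
Joint ranges: [-2.88, 2.88], [-0.31, 2.03], [-1.54, 1.56], [0.2, 2.42], [-1.41, 4.55], [0.19, 2.02], [-2.57, 2.57]. Speed limits (rad/s): [2.57, 2.57, 3.14, 3.14, 3.14, 3.14, 3.14].

INTERFACE

Orientations are given as a unit quaternion [x, y, z, w].
In Python, from bench import manip, effector, viewer gives the robot as it stands. Calls block until the motion is done:
- manip.move_pose(position, orientation): joint-space move of the TCP to a pose.
- manip.servo_line(position, ori=None, vel=0.15): straight line of the TCP; ori=None keeps the orientation; vel is the mean speed in m/s.
- manip.movej(angles): joint-space move.
- effector.open_jaws() and effector.close(f_grip=None): open the fingers fully, or close them until they stop; f_grip is the grip in N (None keeps the last).
- manip.sleep(seconds).
- manip.solve_ik(position, orientation): joint angles nearest the present ones, or None.
- viewer.get_image(name): name is "side" or "top" or "wrist"; returns the picture (400x640x3 uint8, red, green, blue); there is no depth.
- viewer.get_calibration(name): a dict with "vfov" (degrees; the focal length in pixels is half the picture's height over the tangent of half this angle, whatever the lens; pixels are square), "cx", "cy" (the principal point, pixels), "eye" and "attitude" of the camera in the world. Camera axes: x right, y down, z forward; pixel columns grow to the right and rows downward; lengths in m; the calibration is good to about 2 mm. A picture is of the moment at which its call begins: read the wrist's pose just before it. get_calibration takes no time and is no camera call; for the wrist camera it gives the pose at the moment of the call.
A pose or a line that the arm cannot do raises manip.PlanningError and nothing moves.
- manip.hand_in(): hands the job in; it is judged then, once.
Readings, each from a call of its own:
- manip.current_clock(): time.
- manip.current_q(): joint angles.
- manip.current_joint_velocities(): joint speeds.
- manip.current_tau(): joint torques, N m.
- manip.current_tool_pos(): TCP position.
- manip.current_tcp_rot(): TCP orientation.
- manip.current_force(): force on the tool from outside, world axes, zero at the start.
- manip.current_wrist_torque(): the same for the moment, N m.
- manip.current_finger_gap(): finger opening in m.
- manip.current_gripper_force(): force on a finger pad.
Only numpy, scipy, OpenCV 4.12 (cv2) and the standard library are available. Lean on these libraries where they do the work, as an engineer would, in place of code of your own. Each camera call takes 0.05 s, during which the arm holds its last target. There are 200 camera calls.

TASK

On the repair bench, push the yellow counterweighted barrier arm up by the red pad under its end, past its balance point, so that it stays fully raised by itself; then slide the blue parts tub along the lane, past the raised arm, until it rests against the green end stop. Only push, with your fingers: do not pinch the arm's pad or touch the arm's yellow top or the counterweight, do not lift or tip the tub or touch its knob, and leave the other things on the bench where they stand. Finish with the arm still raised.

Things in the scene. Friction and masses are not known exactly. Their poses are not given: they have to be found in the camera images.
- lane: Guide lane fixed on the bench, sizes in mm: aluminium floor 6 thick, 460 long along its own y, between dark rails 20 high, 10 thick, inner faces at x = -57 and +57. Origin: centre of the lane, at bench height. +y runs from the tub's starting end to the end stop; +x points away from the robot, to the barrier's hinge bracket. Two thin posts, 66 high, at x = -74, y = +-20 are the arm's rest.
- stop (a point): Middle of the top edge of the green end stop's inner face (the face towards the tub): x = 0, y = +205, z = 50 in the lane's frame. The stop is 134 wide, 50 high. Axes are the lane's.
- hinge (a point): Centre of the barrier's hinge axis, at x = 100, y = 0, z = 70 in the lane's frame; the axis runs along the lane's y, between two dark cheeks (x = 82..118, y = +-42, 90 high). Pushing the lowered arm level towards the hinge only jams it: its end must be pushed upwards. Axes are the lane's.
- barrier (a joint): Barrier arm angle, rad: 0 lowered, level across the lane, end towards the lane's -x (robot) side; grows as the end goes up and over to +x; 1.5 nearly upright, at its stop. Balances somewhere between 0.75 and 1.05: below, it sinks back to 0; above, it goes over to 1.5 by itself in a few seconds (damped) and stays. Raising takes about 1 to 3 N at the pad.
- pad (a point): Centre of the underside of the red pad at the arm's end, 230 from the hinge axis along the arm, 12 below it. Turns with the arm: own +x towards the hinge, -z out of the underside. The pad reaches 30 either way along the arm, 46 across, and is 12 thick, red; yellow top plate above. Lowered, its underside is level, 58 above the bench, nothing beneath; 33 mm free between near rail and pad.
- top_strip: The yellow upper layer of the barrier arm (8 thick, from the hinge to the end, with black bands; 24 wide, 78 wide over the pad, so that a red rim shows around it), not to be touched. Origin on the hinge axis; own -x runs along the arm to its end (253 away), own +z is the top side.
- counterweight: Bare steel cylinder, 48 in diameter and 66 long along the lane's y, fixed to the arm above the hinge, not to be touched. Origin on the hinge axis; when the arm is lowered its centre is 20 beyond (+x) and 36 above that.
- tub: Blue plastic parts tub with a grey closed lid, 100 by 100 (lid; the blue sides are 96 by 96), 70 high, about 0.3 to 0.7 kg, standing loose in the lane near the lane's -y end, its sides along the lane's to within the clearance of the rails. Origin: centre of its underside, 6 above the bench; z up. Against the end stop its origin is at y = +155 in the lane's frame.
- tub_knob: Black knob in the middle of the tub's lid, 20 in diameter, 14 high (its top 90 above the bench), not to be touched. Origin: centre of its foot.
- mug: White mug, 82 in diameter, 95 high, beyond the far rail. Origin: centre of its foot. Leave it.
- oil: Yellow oil bottle, 52 in diameter, 150 high, beyond the far rail. Origin: centre of its foot. Leave it.
- grease: Grease jar with red lid, 68 in diameter, 70 high, on the robot's side of the lane. Origin: centre of its foot. Leave it.
- wrench: Steel wrench, 170 long, lying on the bench on the robot's side of the lane. Leave it.
- hub: Aluminium wheel hub standing on end, 58 in diameter, 78 high, beyond the far rail. Origin: centre of its foot. Leave it.
- driver: Screwdriver with yellow handle, 190 long, lying to the robot's right. Leave it.
- can: Red spray can, 66 in diameter, 120 high, to the robot's left. Origin: centre of its foot. Leave it.
Mind the look-alikes: they are no part of the job. What is shaped like the tub but pink or turquoise is not meant.

How it is judged:
On the way:
1. the arm stands fully raised by itself, no longer pushed, while the tub is still on its starting side of it (value of joint barrier above 1.4 rad and contact force between anything else and top_strip below 0.3 N and contact force between the fingers and barrier below 0.3 N and y of tub in the frame of lane below -0.06 m), for 0.2 s.
At the end, for the whole second after the job is handed in: The arm is raised (joint above 1.4 rad) and still; the tub lies flat on the lane floor, at rest, within 10 mm of the green end stop (value of joint barrier above 1.4 rad and velocity of joint barrier below 0.05 rad/s and y of tub in the frame of lane above 0.145 m and angle between tub's own z axis and vertical below 0.08 rad and height (world z) of tub below 0.012 m and linear speed of tub below 0.02 m/s); the robot touches nothing.
It fails at once if the yellow top of the arm is touched (the arm is pinched or pulled) (contact force between any of the fingers, the arm and top_strip above 1 N).
It fails at once if the counterweight is touched (contact force between any of the fingers, the arm and counterweight above 1 N).
It fails at once if the tub's knob is touched (contact force between any of the fingers, the arm and tub_knob above 1 N).
It fails at once if the tub is lifted more than 12 mm or tipped (height (world z) of tub above 0.018 m or angle between tub's own z axis and vertical above 0.25 rad).
It fails at once if another thing on the bench is moved more than 25 mm (distance of any of mug, oil, grease, wrench, hub, driver, can from where it was at the start of the episode above 0.025 m).
It also fails if it takes over 58 s, if anything falls off the work surface, if the arm or the gripper's body presses on something with over 40 N, if the wrist force passes 120 N, or if a joint passes its speed limit or range.

## Working session

There is one attempt and no reset: what is moved stays moved. The work goes in short steps, each a Python script; the robot and the scene stay as the last script left them, time stands still between calls to the robot, and variables do not carry over. Pictures are saved under pics/ and viewed, at most 10 in all, crops included, and the job is handed in when it is done.

```bash
mkdir -p pics; ls; python3 - <<'E'
from bench import manip, effector, viewer
import cv2
for n in("side","top"):
    im=viewer.get_image(n); cv2.imwrite(f"pics/{n}0.png",im[:,:,::-1]); print(n,viewer.get_calibration(n))
print(manip.current_clock(),manip.current_tcp_rot(),manip.current_finger_gap())
E
```

```text
pics
side {'vfov': 51.019080927407316, 'cx': 314.9793182560851, 'cy': 201.03745635903215, 'eye': array([-0.15845494, -0.75347737,  1.2070108 ]), 'attitude': array([ 0.86762371, -0.35231941,  0.12538868, -0.32768553])}
top {'vfov': 49.76096433821421, 'cx': 314.01360033714724, 'cy': 202.76899443494747, 'eye': array([ 0.39966194, -0.03267504,  1.25638766]), 'attitude': array([-0.69984596,  0.71180554, -0.03385414,  0.04901426])}
0.1 [ 1.78421420e-01  9.83953781e-01 -8.48069250e-04 -1.87659785e-04] 0.09159191440964187
```

View pics/top0.png

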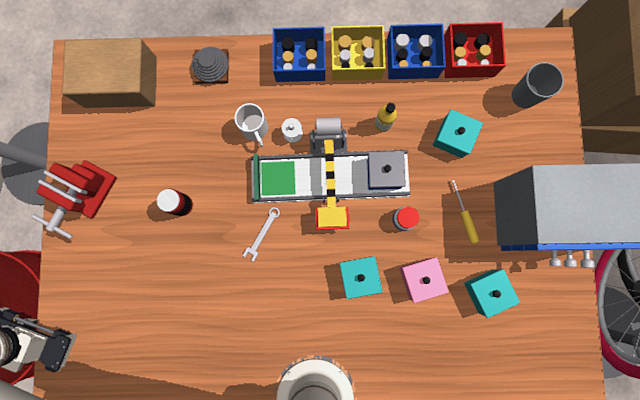

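View pics/side0.png

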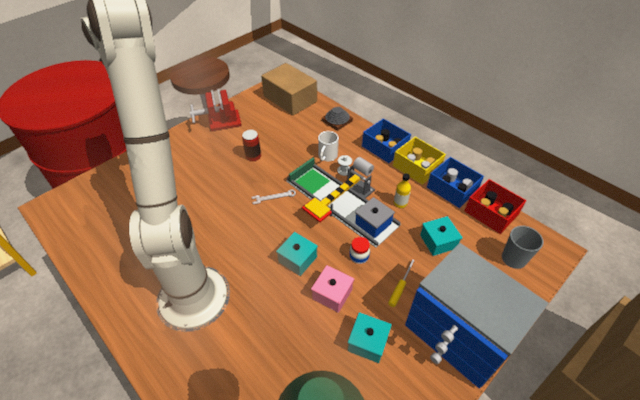

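The top view shows the lane running right to left, i.e. along world +y.

- **Tub candidates:** the grey-lidded blue tub in the lane at (387,170) is the one meant. Turquoise boxes at (460,132), (360,278) and (492,293), and the pink one at (425,280), are look-alikes.
- **Pad candidates:** the yellow-topped arm end at (332,217) is the one meant. The yellow bin at (358,53) and the oil bottle at (387,117) are not.
- **Green stop:** the upright edge at (255,178). The green floor patch at (278,178) is not the stop.

Next I'll check these in a close crop and measure.

```bash
cat > h.py <<'E'
import numpy as np, cv2
from scipy.spatial.transform import Rotation as R
from bench import manip, effector, viewer
def cast(n,uv,z):
    c=viewer.get_calibration(n); f=200/np.tan(np.radians(c["vfov"]/2))
    uv=np.atleast_2d(uv).astype(float)
    d=np.c_[(uv[:,0]-c["cx"])/f,(uv[:,1]-c["cy"])/f,np.ones(len(uv))]
    d=R.from_quat(c["attitude"]).apply(d)
    return c["eye"]+d*((z-c["eye"][2])/d[:,2])[:,None]
def proj(n,p):
    c=viewer.get_calibration(n); f=200/np.tan(np.radians(c["vfov"]/2))
    q=R.from_quat(c["attitude"]).inv().apply(np.atleast_2d(p)-c["eye"])
    return q[:,:2]/q[:,2:]*f+[c["cx"],c["cy"]]
def blob(n,im,lo,hi,box):
    h=cv2.cvtColor(im,cv2.COLOR_RGB2HSV); m=cv2.inRange(h,np.array(lo),np.array(hi))
    k=np.zeros_like(m); x0,y0,x1,y1=box; k[y0:y1,x0:x1]=m[y0:y1,x0:x1]
    cs,_=cv2.findContours(k,cv2.RETR_EXTERNAL,cv2.CHAIN_APPROX_NONE)
    return max(cs,key=cv2.contourArea)
E
python3 - <<'E'
from h import *
im=viewer.get_image("top")
cv2.imwrite("pics/crop1.png",cv2.resize(im[100:240,235:435,::-1],None,fx=4,fy=4,interpolation=cv2.INTER_CUBIC))
for nm,lo,hi,box,z in [("pad top",(20,150,120),(35,255,255),(310,207,355,235),.078),
   ("stop",(50,80,30),(85,255,160),(248,150,262,206),.05),
   ("lid",(100,15,60),(130,90,190),(360,148,412,192),.076),
   ("knob",(0,0,0),(180,255,45),(375,160,398,180),.09)]:
    try:
        c=blob("top",im,lo,hi,box); r=cv2.minAreaRect(c); p=cv2.boxPoints(r)
        w=cast("top",p,z); print(nm,r,"\n",w.round(4),"mean",w.mean(0).round(4),"sides",np.linalg.norm(np.diff(w,axis=0),axis=1).round(3))
    except Exception as e: print(nm,e)
E
```

```text
pad top ((332.0, 216.5), (19.0, 28.0), 90.0) 
 [[ 0.5268 -0.0192  0.078 ]
 [ 0.5254 -0.0961  0.078 ]
 [ 0.4733 -0.0948  0.078 ]
 [ 0.4746 -0.0184  0.078 ]] mean [ 0.5    -0.0571  0.078 ] sides [0.077 0.052 0.076]
stop ((256.23046875, 176.9911346435547), (46.119747161865234, 5.0731730461120605), 87.79740142822266) 
 [[0.6857 0.1653 0.05  ]
 [0.686  0.1507 0.05  ]
 [0.5529 0.1457 0.05  ]
 [0.5526 0.1601 0.05  ]] mean [0.6193 0.1555 0.05  ] sides [0.015 0.133 0.014]
lid ((367.0, 162.5), (15.0, 2.0), 90.0) 
 [[ 0.6703 -0.1553  0.076 ]
 [ 0.6701 -0.1609  0.076 ]
 [ 0.6277 -0.1596  0.076 ]
 [ 0.6278 -0.1541  0.076 ]] mean [ 0.649  -0.1575  0.076 ] sides [0.006 0.042 0.006]
knob ((387.0384216308594, 168.3076629638672), (5.54700231552124, 6.37905216217041), 56.3099365234375) 
 [[ 0.6304 -0.1988  0.09  ]
 [ 0.64   -0.2137  0.09  ]
 [ 0.627  -0.2216  0.09  ]
 [ 0.6174 -0.2068  0.09  ]] mean [ 0.6287 -0.2102  0.09  ] sides [0.018 0.015 0.018]
```

View pics/crop1.png

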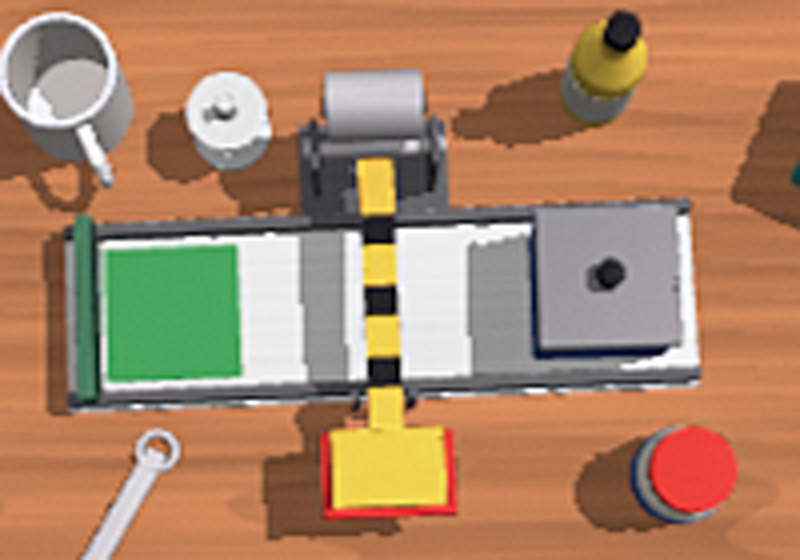

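The crop confirms it: grey-lidded tub with blue sides at (387,168), red-rimmed pad at (332,217), dark-green stop edge at (256,177). Measured sizes match: plate 77×52 mm, stop 133 mm. Next: refine the yaw with the rails and check IK.

```bash
cat >> h.py <<'E'
A=0.03; X=np.array([np.cos(A),np.sin(A),0]); Y=np.array([-np.sin(A),np.cos(A),0]); Z=np.array([0,0,1.])
O=np.array([0.627,-0.0575,0])
def L(x,y,z): return O+x*X+y*Y+z*Z
def quat(zt,yt):
    zt=zt/np.linalg.norm(zt); yt=yt-zt*(yt@zt); yt/=np.linalg.norm(yt)
    return R.from_matrix(np.c_[np.cross(yt,zt),yt,zt]).as_quat()
def push(th,ph,s=.020,gap=0.,sg=1,y=0.):
    """TCP pose: finger upper face through pad outer edge, tool pitched ph below level"""
    e=np.array([.1,.07])+np.array([-.258*np.cos(th)-.012*np.sin(th), .258*np.sin(th)-.012*np.cos(th)])
    d=np.array([np.cos(ph),-np.sin(ph)]); n=np.array([np.sin(ph),np.cos(ph)])
    t=e+s*d-(.0095+gap)*n
    return L(t[0],y,t[1]), quat(d[0]*X+d[1]*Z, sg*Y)
E
python3 - <<'E'
from h import *
for nm,a,b,z in [("near rail top outer",(70,400),(697,374),.02),("far rail top outer",(70,228),(690,203),.02)]:
    w=cast("top",np.array([a,b])/4+[235,100],z); d=w[0]-w[1]; print(nm,w.round(4),np.linalg.norm(d).round(3),np.arctan2(-d[0],d[1]).round(4))
print(proj("top",[L(0,.205,.05),L(-.127,0,.078),L(-.067,.23,.02),L(-.067,-.23,.02),L(.067,-.23,.02)]).round(1))
for sg in(1,-1):
  for ph in(30,40,45,50,60):
    r=[]
    for th in(0,.4,.8,1.1,1.2):
        p,q=push(th,np.radians(ph),sg=sg); j=manip.solve_ik(p,q); r.append(None if j is None else np.round(j,2).tolist())
    print(sg,ph,p.round(3),[0 if x is None else 1 for x in r],r[0],r[-1])
E
```

```text
near rail top outer [[ 0.5569  0.171   0.02  ]
 [ 0.5674 -0.282   0.02  ]] 0.453 0.0232
far rail top outer [[ 0.684   0.1711  0.02  ]
 [ 0.6932 -0.2821  0.02  ]] 0.453 0.0203
[[259.  176.3]
 [333.5 216.4]
 [252.7 201.3]
 [411.8 193.6]
 [408.5 148.2]]
1 30 [ 0.635 -0.057  0.288] [0, 0, 0, 0, 1] None [1.29, 0.3, -1.26, 2.39, 2.94, 0.39, -1.1]
1 40 [ 0.632 -0.057  0.286] [0, 0, 0, 0, 0] None None
1 45 [ 0.63  -0.057  0.285] [0, 0, 0, 0, 0] None None
1 50 [ 0.628 -0.057  0.285] [0, 0, 0, 1, 1] None [0.39, 0.06, -0.3, 2.17, -0.27, 0.23, 1.94]
1 60 [ 0.624 -0.058  0.284] [0, 0, 1, 1, 1] None [-0.14, 0.09, 0.24, 2.05, -0.17, 0.49, 1.82]
-1 30 [ 0.635 -0.057  0.288] [0, 0, 0, 0, 1] None [1.29, 0.3, -1.26, 2.39, 2.94, 0.39, 2.04]
-1 40 [ 0.632 -0.057  0.286] [0, 0, 0, 1, 1] None [-0.99, 0.06, 1.15, 2.33, 4.28, 0.2, 0.52]
-1 45 [ 0.63  -0.057  0.285] [0, 0, 0, 0, 1] None [-1.23, 0.12, 1.43, 2.27, -1.33, 0.26, -0.18]
-1 50 [ 0.628 -0.057  0.285] [0, 0, 0, 1, 1] None [0.28, 0.06, -0.19, 2.17, -0.31, 0.23, -1.17]
-1 60 [ 0.624 -0.058  0.284] [0, 0, 1, 1, 1] None [-0.26, 0.09, 0.37, 2.05, -0.2, 0.49, -1.3]
```

```bash
sed -i 's/^A=0.03;/A=0.023;/; s/^O=.*/O=np.array([0.625,-0.0565,0])/' h.py
cat >> h.py <<'E'
def side(th,psi,ph,k=1.,s=.022,gap=0.,a=0.,b=.046,hor=True,sg=1,roll=0.):
    """finger upper face through pad-frame point (a,b) of the underside; tool azimuth psi, pitch ph, turned k*th with the arm"""
    u=np.cos(th)*X-np.sin(th)*Z*1.0; up=np.sin(th)*X+np.cos(th)*Z
    c=L(.1,0,.07)-.23*u-.012*up+a*u+b*Y
    M=R.from_rotvec(Y*k*th)
    d=M.apply(np.cos(ph)*(np.cos(psi)*X+np.sin(psi)*Y)-np.sin(ph)*Z)
    w=M.apply(-np.sin(psi)*X+np.cos(psi)*Y)          # level, across the tool
    n=np.cross(d,w); n=n if n@up>0 else -n
    half=.0095 if hor else .019
    return c+s*d-(half+gap)*n, quat(d,sg*(w if hor else n))
E
python3 - <<'E'
from h import *
import time; t=time.time()
res=[]
for psi in (-120,-90,-60,-30,60,90,120):
  for ph in (30,40,50,60):
    for hor in(True,False):
      for sg in(1,-1):
        b=.046*(-np.sign(np.sin(np.radians(psi)))) if abs(psi)>20 else 0
        f=lambda th,k:manip.solve_ik(*side(th,np.radians(psi),np.radians(ph),k=k,b=b,hor=hor,sg=sg,gap=.003))
        if f(0,0) is None: continue
        for k in(0,.5,1):
          o=[int(f(th,k) is not None) for th in(.3,.6,.9,1.2)]
          res.append((psi,ph,hor,sg,k,o))
for r in res:
  if sum(r[-1])>=3: print(r)
print(len(res),time.time()-t)
E
```

```text
(-120, 30, True, 1, 0, [1, 1, 1, 1])
(-120, 30, True, 1, 0.5, [1, 1, 1, 0])
(-120, 30, True, -1, 0, [1, 1, 1, 1])
(-120, 30, False, 1, 0, [1, 1, 1, 1])
(-120, 30, False, 1, 0.5, [1, 1, 1, 0])
(-120, 30, False, -1, 0, [1, 1, 1, 1])
(-120, 30, False, -1, 0.5, [1, 1, 1, 0])
(-120, 40, True, 1, 0, [1, 1, 1, 1])
(-120, 40, True, 1, 0.5, [1, 1, 1, 0])
(-120, 40, True, -1, 0, [1, 1, 1, 1])
(-120, 40, True, -1, 0.5, [1, 1, 1, 0])
(-120, 40, False, 1, 0, [1, 1, 1, 1])
(-120, 40, False, 1, 0.5, [1, 1, 1, 0])
(-120, 40, False, -1, 0, [1, 1, 1, 1])
(-120, 40, False, -1, 0.5, [1, 1, 1, 0])
(-120, 50, True, 1, 0, [1, 1, 1, 1])
(-120, 50, True, 1, 0.5, [1, 1, 1, 0])
(-120, 50, True, -1, 0, [1, 1, 1, 1])
(-120, 50, True, -1, 0.5, [1, 1, 1, 0])
(-120, 50, False, 1, 0, [1, 1, 1, 1])
(-120, 50, False, 1, 0.5, [1, 1, 1, 0])
(-120, 50, False, -1, 0, [1, 1, 1, 1])
(-120, 50, False, -1, 0.5, [1, 1, 1, 0])
(-120, 60, True, 1, 0, [1, 1, 1, 1])
(-120, 60, True, 1, 0.5, [1, 1, 1, 0])
(-120, 60, True, -1, 0, [1, 1, 1, 1])
(-120, 60, True, -1, 0.5, [1, 1, 1, 0])
(-120, 60, False, 1, 0, [1, 1, 1, 1])
(-120, 60, F
[... 7256 characters left out ...]
0, 40, True, -1, 0, [1, 1, 1, 1])
(120, 40, False, 1, 0, [1, 1, 1, 1])
(120, 40, False, -1, 0, [1, 1, 1, 1])
(120, 50, True, 1, 0, [1, 1, 1, 1])
(120, 50, True, -1, 0, [1, 1, 1, 1])
(120, 50, True, -1, 0.5, [1, 1, 1, 0])
(120, 50, False, 1, 0, [1, 1, 1, 1])
(120, 50, False, 1, 0.5, [1, 1, 1, 0])
(120, 50, False, -1, 0, [1, 1, 1, 1])
(120, 50, False, -1, 0.5, [1, 1, 1, 0])
(120, 60, True, 1, 0, [1, 1, 1, 1])
(120, 60, True, 1, 0.5, [1, 1, 1, 0])
(120, 60, True, -1, 0, [1, 1, 1, 1])
(120, 60, True, -1, 0.5, [1, 1, 1, 0])
(120, 60, False, 1, 0, [1, 1, 1, 1])
(120, 60, False, 1, 0.5, [1, 1, 1, 0])
(120, 60, False, -1, 0, [1, 1, 1, 1])
(120, 60, False, -1, 0.5, [1, 1, 1, 0])
291 40.52750492095947
```

```bash
cat >> h.py <<'E'
PSI,PH=np.radians(-68),np.radians(38)
KW=dict(k=1.,s=.028,hor=True)
E
python3 - <<'E'
from h import *
q0=np.array(manip.current_q())
for sg in(1,-1):
    print(sg,[np.round(manip.solve_ik(*side(th,PSI,PH,sg=sg,gap=g,**KW))-0*q0,2).tolist() if manip.solve_ik(*side(th,PSI,PH,sg=sg,gap=g,**KW)) is not None else None for th,g in((0,.01),(.6,0),(1.2,0))])
sg=-1 if input is None else 1
def jd(sg):
    j=manip.solve_ik(*side(0,PSI,PH,sg=sg,gap=.01,**KW)); return 9 if j is None else np.abs(j-q0).max()
sg=min((1,-1),key=jd); print("sg",sg,jd(sg)); open("sg","w").write(str(sg))
p,q=side(0,PSI,PH,sg=sg,gap=.010,**KW); d=R.from_quat(q).apply([0,0,1]); st=p-.10*d
print("p",p.round(3),"st",st.round(3))
effector.close(10)
manip.move_pose(st+[-.05,.08,.16],q); print(manip.current_clock())
manip.servo_line(st,vel=.15)
print(manip.current_clock(),manip.current_tool_pos(),manip.current_q(),manip.current_force())
a=viewer.get_image("side");b=viewer.get_image("top")
o=np.vstack([cv2.resize(a[120:300,180:480],(600,360)),cv2.resize(b[120:240,220:420],(600,360))[:240]])
cv2.imwrite("pics/st.png",o[:,:,::-1])
E
```

```text
1 [[-0.78, 0.78, 0.19, 2.16, 1.12, 0.85, -1.26], [-0.43, 0.6, -0.03, 1.81, 0.71, 1.34, -0.18], [-0.24, 0.9, -0.18, 1.16, 0.72, 2.0, 0.5]]
-1 [[-0.24, 0.83, -0.44, 2.14, 1.38, 1.26, 1.76], [-1.28, 1.17, 1.35, 1.84, -0.35, 1.12, -2.36], [-0.89, 1.3, 1.35, 1.19, -0.22, 1.77, -1.89]]
sg 1 1.0532766480302196
p [ 0.498 -0.023  0.025] st [0.467 0.05  0.087]
3.4
4.7917 [0.4669739  0.050339   0.08730583] [-0.90167575  0.6490749   0.14196539  2.13804411  0.92321177  1.01158458
 -1.13820337] [0.08563004 0.500325   0.41778139]
```

View pics/st.png

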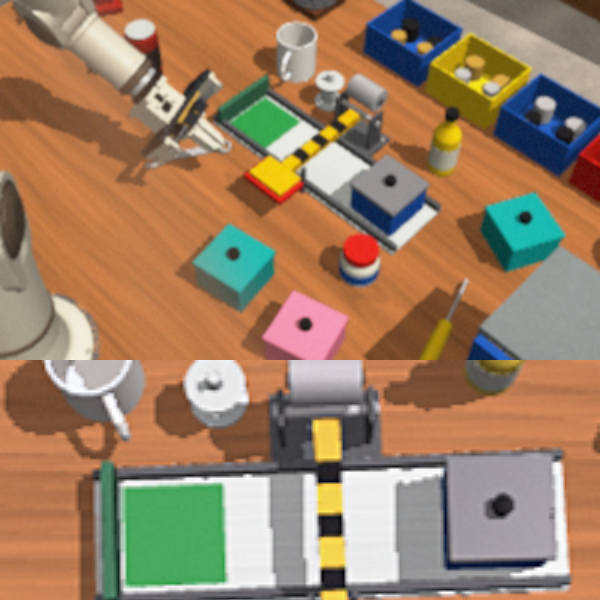

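The hand is staged left of the pad, with its tip at (225,145) and the pad at (275,178) in the upper half. Nothing is in contact. Now I'll slide under the pad and lift, monitoring force.

```bash
python3 - <<'E'
from h import *
f0=np.array(manip.current_force())
p,q=side(0,PSI,PH,gap=.010,**KW)
manip.servo_line(p,q,vel=.08); print("under",manip.current_tool_pos().round(3),(manip.current_force()-f0).round(1))
for th in(0,.12,.25,.4,.55,.7,.85,1.0,1.1,1.18):
    p,q=side(th,PSI,PH,gap=0,**KW)
    try: manip.servo_line(p,q,vel=.07)
    except manip.PlanningError as e: print(th,"plan",e); break
    f=manip.current_force()-f0; print(th,manip.current_clock(),f.round(1),manip.current_q().round(2).tolist())
    if np.linalg.norm(f)>15: print("STOP"); break
a=viewer.get_image("side"); cv2.imwrite("pics/lift.png",cv2.resize(a[120:300,180:480,::-1],(750,450)))
E
```

```text
under [ 0.498 -0.022  0.025] [-0.8  0.5 -0.9]
0 6.5833 [ 0.6  1.5 -1. ] [-0.81, 0.77, 0.24, 2.17, 1.1, 0.83, -1.23]
0.12 7.125 [ 0.9  1.9 -1.5] [-0.74, 0.69, 0.19, 2.13, 0.99, 0.9, -0.97]
0.25 7.7 [ 0.9  2.5 -1.9] [-0.66, 0.63, 0.15, 2.07, 0.87, 0.99, -0.71]
0.4 8.3333 [ 0.   0.6 -1. ] [-0.59, 0.6, 0.11, 1.98, 0.76, 1.12, -0.45]
0.55 8.9667 [-0.3  0.1 -2. ] [-0.53, 0.6, 0.09, 1.86, 0.68, 1.25, -0.21]
0.7 9.6 [-0.6  0.1 -1. ] [-0.48, 0.63, 0.07, 1.73, 0.63, 1.4, -0.01]
0.85 10.2333 [-0.3  0.  -0.1] [-0.44, 0.68, 0.06, 1.58, 0.59, 1.56, 0.18]
1.0 10.8667 [-0.2 -0.5 -0.9] [-0.41, 0.76, 0.06, 1.41, 0.58, 1.71, 0.35]
1.1 11.3417 [-0.8  0.  -0.1] [-0.39, 0.82, 0.06, 1.3, 0.58, 1.82, 0.47]
1.18 11.75 [ 0.4  0.6 -0.1] [-0.38, 0.87, 0.06, 1.19, 0.59, 1.9, 0.56]
```

View pics/lift.png

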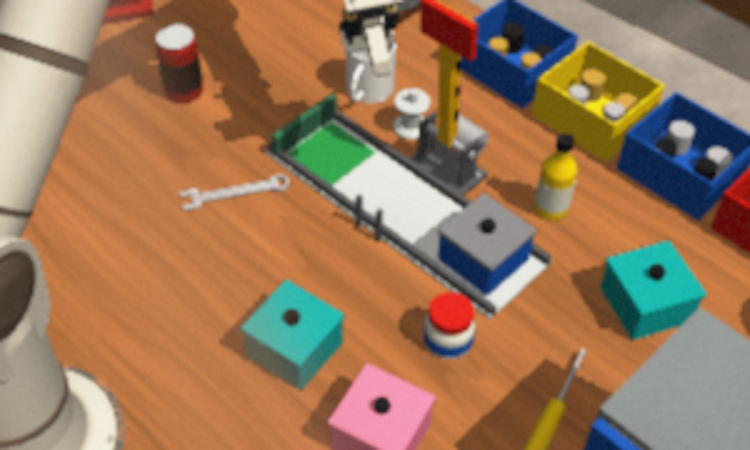

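The arm is going over: the pad is at (450,30), upright above the hinge, and clear of the fingers at (375,40). Now I'll retreat, confirm it stays up, and check IK for the tub push.

```bash
cat >> h.py <<'E'
TX,TY=np.radians(22),np.radians(10)
QS=lambda sg: quat(np.tan(TX)*X+np.tan(TY)*Y-Z, sg*Y)
E
python3 - <<'E'
from h import *
p=manip.current_tool_pos(); d=R.from_quat(manip.current_tcp_rot()).apply([0,0,1])
manip.servo_line(p-.05*d-.06*X,vel=.12)
manip.servo_line(manip.current_tool_pos()-.12*X+.05*Y,vel=.2)
print(manip.current_clock(),manip.current_tool_pos(),manip.current_q().round(2).tolist())
for sg in(1,-1):
    for P in [(-.12,-.1,.30),(-.03,-.27,.22),(-.012,-.27,.04),(-.012,-.1,.04),(-.012,.09,.04)]:
        j=manip.solve_ik(L(*P),QS(sg)); print(sg,P,None if j is None else np.round(j,2).tolist())
a=viewer.get_image("side"); b=viewer.get_image("top")
cv2.imwrite("pics/up.png",np.hstack([cv2.resize(a[90:270,260:460,::-1],(400,360)),cv2.resize(b[80:240,240:420,::-1],(400,360))]))
E
```

```text
13.2333 [0.44649437 0.05643674 0.28854464] [-0.54, 0.65, 0.01, 1.55, 0.45, 1.89, 0.32]
1 (-0.12, -0.1, 0.3) [-0.7, 0.02, 1.2, 2.05, -0.46, 0.89, 2.39]
1 (-0.03, -0.27, 0.22) [0.65, 0.43, -0.01, 1.71, -0.49, 0.86, 2.57]
1 (-0.012, -0.27, 0.04) [1.1, 0.8, -0.65, 1.74, 0.17, 0.51, 2.14]
1 (-0.012, -0.1, 0.04) [0.87, 0.67, -0.63, 1.98, 0.23, 0.31, 1.82]
1 (-0.012, 0.09, 0.04) [0.85, 0.86, -1.09, 2.09, 1.38, 0.54, 0.5]
-1 (-0.12, -0.1, 0.3) [-0.07, 0.02, 0.56, 2.04, -0.45, 0.88, -0.78]
-1 (-0.03, -0.27, 0.22) [0.31, 0.46, 0.45, 1.72, -0.72, 0.95, -0.4]
-1 (-0.012, -0.27, 0.04) [0.49, 0.7, 0.19, 1.77, -0.86, 0.65, -0.2]
-1 (-0.012, -0.1, 0.04) [0.28, 0.58, 0.12, 2.0, -0.96, 0.44, -0.29]
-1 (-0.012, 0.09, 0.04) [-0.03, 0.52, 0.04, 2.12, -1.01, 0.22, -0.55]
```

View pics/up.png

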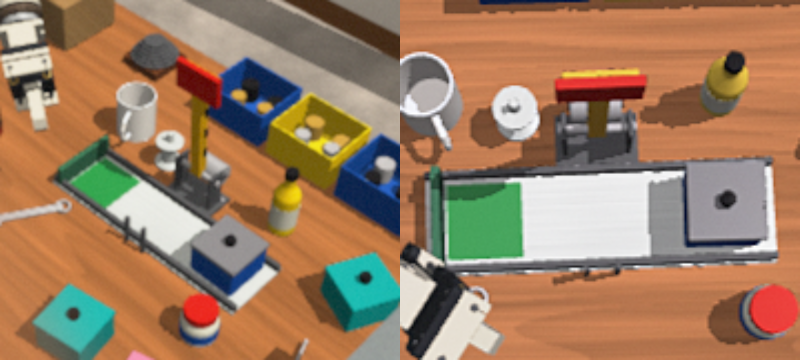

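The arm stands raised: pad at (200,80) in the side half, and clear in the top half. The tub is still at its start. Now the tub.

```bash
sed -i 's/^TX,TY=np.radians(22)/TX,TY=np.radians(17)/' h.py; python3 - <<'E'
from h import *
q=QS(-1); Z0=.042
manip.move_pose(L(-.12,-.1,.30),q)
manip.move_pose(L(-.03,-.275,.25),q)
manip.servo_line(L(-.012,-.265,Z0),q,vel=.15)
print(manip.current_clock(),manip.current_tool_pos(),manip.current_q().round(2).tolist())
f0=np.array(manip.current_force())
def go(y,v):
    manip.servo_line(L(-.012,y,Z0),q,vel=v); f=manip.current_force()-f0
    print(round(y,3),round(manip.current_clock(),1),f.round(1)); return np.linalg.norm(f)
for y in(-.235,-.215,-.19,-.12,-.05,.02,.06,.078):
    if go(y,.04 if y<-.18 or y>.05 else .08)>15: print("STOP"); break
a=viewer.get_image("side"); b=viewer.get_image("top")
cv2.imwrite("pics/push.png",np.hstack([cv2.resize(a[90:270,260:460,::-1],(400,360)),cv2.resize(b[80:240,240:420,::-1],(400,360))]))
E
```

```text
16.7833 [ 0.61972431 -0.32239838  0.04323089] [0.21, 0.78, 0.56, 1.72, -1.0, 0.86, -0.19]
-0.235 17.7 [-0.4  0.   0.5]
-0.215 18.3 [-0.4 -0.7  0.5]
-0.19 19.1 [-0.6 -0.3  0.8]
-0.12 20.1 [-0.6 -0.1  0.4]
-0.05 21.2 [-1.2 -1.2  0.9]
0.02 22.2 [-0.   0.2  0.1]
0.06 23.3 [-1.8 -0.6 -0.2]
0.078 23.9 [-1.1 -0.6  2.2]
```

View pics/push.png

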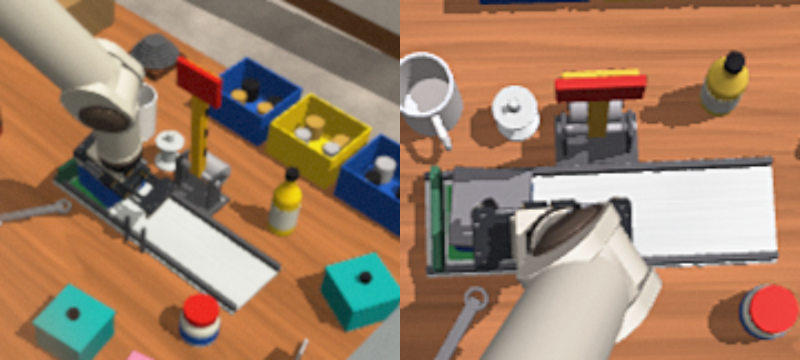

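The tub moved with the fingers and now sits just short of the stop, lid at (490,200) in the top half and stop at (437,215). The arm is still up. Now small steps until contact with the stop.

```bash
python3 - <<'E'
from h import *
q=QS(-1); Z0=.042; f0=np.array(manip.current_force())
for y in np.arange(.081,.106,.003):
    manip.servo_line(L(-.012,y,Z0),q,vel=.02); f=manip.current_force()-f0
    print(round(y,3),f.round(1),manip.current_tool_pos().round(4))
    if -f[1]>5: break
manip.servo_line(L(-.012,manip.current_tool_pos()@Y-O@Y-.03,Z0),q,vel=.05)
manip.servo_line(L(-.03,.0,.2),q,vel=.15)
manip.servo_line(L(-.2,-.1,.3),q,vel=.2)
print(manip.current_clock())
b=viewer.get_image("top"); a=viewer.get_image("side")
w=cast("top",cv2.minAreaRect(blob("top",b,(0,0,0),(180,255,45),(258,160,305,185)))[0],.09)[0]-O
print("knob lane",w@X,w@Y)
cv2.imwrite("pics/end.png",np.hstack([cv2.resize(a[90:270,260:460,::-1],(400,360)),cv2.resize(b[80:240,240:420,::-1],(400,360))]))
E
```

```text
0.081 [ 0.6 -3.8 -0.4] [0.6112 0.0239 0.042 ]
0.084 [-0.9 -3.6 -0.3] [0.6111 0.027  0.042 ]
0.087 [-0.7 -3.8 -0.6] [0.611  0.0306 0.042 ]
0.09 [-0.3 -3.1 -0.3] [0.6109 0.0337 0.042 ]
0.093 [-0.3 -3.2 -0.2] [0.6108 0.0366 0.042 ]
0.096 [ 1.  -6.7 -1. ] [0.6114 0.0375 0.0422]
29.1667
knob lane 0.0045255845902251145 0.1551806516149322
```

View pics/end.png

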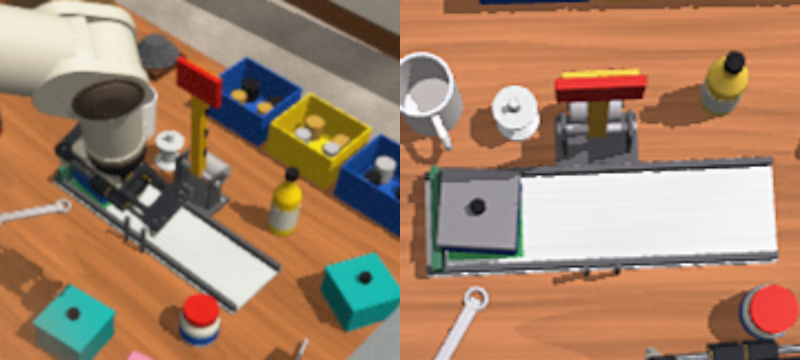

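The tub lies against the stop (knob at lane y = 0.155, as required), the arm is raised and the hand is clear.

```bash
python3 -c "
from bench import manip
print(manip.hand_in())"
```

```text
the job is handed in; nothing more can be done
None
```

The job is handed in at about 29 s of the 58 s allowed: the barrier arm stands raised by itself, the tub rests against the green end stop (knob measured at lane y = 0.155 m), and the robot is clear; the hand-in call gave no verdict.

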